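Lock the lapping disc and loosen its left-hand knob

TASK

The disc of the bench lapping machine is due for a change. Take the collared lock pin from the wooden stand, put it through the hole in the disc, feel for one of the lock holes hidden in the housing below by swinging the disc round with the pin under light pressure (never force it), and press it fully home so that the disc is locked. Then loosen the knob in the middle by at least half a turn, without ever tightening it - it has a left-hand thread, so it loosens clockwise seen from above - and leave the pin in its hole and the other tools where they are.

Things in the scene. Friction and masses are not known exactly. Their poses are not given: they have to be found in the camera images.
- lock_pin: Loose bright steel lock pin, 74 mm long, 60 g, upright in one of the stand's two holes. Origin: centre of its tip (lower end), z up towards its grip. Tip chamfer 3 mm high (6.4 to 10 mm diameter); shank 10 mm diameter up to 30 mm; collar 19 mm diameter from 30 to 35 mm; round grip 14 mm diameter from 35 to 74 mm. In the stand the collar rests on the wood: lift over 30 mm to free it.
- pin_grip (a point): Point on the lock pin's axis in its upper grip, 58 mm above its tip; grip here from above, firmly (14 mm wide, any yaw; 40 N holds it well), the fingertips then stay about 4 mm above the collar.
- lapper: The bench lapping machine, bolted down: foot 184x156 mm, round grey motor housing, on it a level steel disc (148 mm diameter, 10 mm thick, top 66 mm above the bench) with a black knob at its centre. Origin: on the bench, on the axis of disc and knob; x points from the switch box (62 to 92 mm in front of the axis, top 43 mm) to the tool rest (78 to 90 mm behind it, top 67 mm).
- lap_disc (a joint): Angle of the disc, rad, growing anticlockwise seen from above. It turns freely (friction 0.03 N m) until the pin locks it.
- lock_hole (a point): Mouth, at the disc's top face, of the only hole through the disc: 11.5 mm diameter, 54 mm from the axis, turning with the disc; x points outward, z up. A spring ball in its inner wall grips the shank (about 2 N of drag) and pushes the pin 0.7 mm outward. Fully home the pin is 30 mm deep, its collar on the disc.
- housing_face (a point): Point on the axis at the height of the housing's face, 2 mm beneath the disc. In the face, on the circle of the disc's hole, are six lock holes 60 degrees apart, 12 mm diameter, 20 mm deep. The disc hides them and their angle differs each time. Away from them the tip stops here, 12 mm deep. Carried round the axis under 5 to 15 N it drops at a lock hole. Over 50 N is forcing it.
- knob_grip (a point): Point on the axis of the black fluted knob (36 mm diameter, 38 mm tall, underside 4.5 mm above the disc; its stud ends 60 mm above the disc), 25 mm above its underside; grip here from above at any yaw with 25 N or more. Open no wider than about 60 mm, so that the fingers clear the pin, which stands 54 mm from the axis (44 mm above the disc when home).
- knob (a joint): How far the knob is unscrewed from the disc's spindle, rad: 0 = tight as found; grows as it turns clockwise seen from above (left-hand thread, rises 2 mm a turn, takes 0.2 N m all the way); negative = tightened. While the disc is not locked, turning the knob only carries the disc round.
- pin_stand: Hardwood stand 54x112x34 mm, fixed; two holes 28 mm either side of its middle along its y axis, one holds the lock pin and the other the drift. Origin: centre of its underside, on the bench.
- drift: Plain dark steel drift, 91 mm long, 10 to 13 mm diameter, tapered, without a collar, in the other hole of the stand; to be left there. Origin: its lower end.
- cold_chisel: Cold chisel 153 mm long lying loose to the left of the machine; to be left alone. Origin: centre of its underside.
- work_block: Steel block 45x75x18 mm with drilled holes lying loose behind the machine; to be left alone. Origin: centre of its underside.

How it is judged:
On the way, in this order (a step that is already met when the one before it is completed fails the run):
1. the lock pin is fully home through the disc in a lock hole (z of lock_pin in the frame of lock_hole below -0.027 m and horizontal distance between lock_pin and lock_hole below 0.004 m), for 0.2 s.
2. with the pin home, the knob is unscrewed clockwise by half a turn (value of joint knob above 3.05 rad and z of lock_pin in the frame of lock_hole below -0.027 m), for 0.2 s.
At the end, for the whole second after the job is handed in: The lock pin stands fully home (within 3 mm) through the disc in a lock hole of the housing, at rest, and the knob is unscrewed at least half a turn (3.05 rad) from where it was (all of step 2 and horizontal distance between lock_pin and lock_hole below 0.004 m and linear speed of lock_pin below 0.02 m/s); the robot touches nothing.
It fails at once if the lock pin is forced against the machine (over 50 N) (contact force between lock_pin and lapper above 50 N).
It fails at once if the knob is tightened further (more than 0.25 rad the wrong way) (value of joint knob below -0.25 rad).
It fails at once if the drift is disturbed (moved over 15 mm) (distance of drift from where it was at the start of the episode above 0.015 m).
It fails at once if the cold chisel or the steel block is disturbed (moved over 20 mm) (distance of any of cold_chisel, work_block from where it was at the start of the episode above 0.02 m).
It also fails if it takes over 72 s, if anything falls off the work surface, if the arm or the gripper's body presses on something with over 40 N, if the wrist force passes 120 N, or if a joint passes its speed limit or range.

ROBOT

A 7-joint arm with a two-finger parallel gripper is mounted at the origin on the work surface; the furniture and walls round the work are solid. World frame = base frame: x ahead of the robot, y to its left, z up, the work surface at z = 0. Lengths are in m, angles in rad, forces in N, time in s.
With the tool pointing down it reaches from about 0.4 to 0.85 m from the base axis. Payload 4.4 kg.
Tool frame: the origin (TCP) lies on the centre line of the jaws, within the pads' length; the fingertips stand 8 mm ahead of it and the grasp point (between the pads) lies 11 mm behind it; z points along the fingers, y is the direction in which the jaws open and shut (so a half turn about z gives the same grasp; the last joint's range is limited). The gripper opens to 94 mm and grips with 3 to 60 N. Pads are 16 mm wide; open, the fingers measure 119 mm over their backs; the gripper's body (75 mm by 177 mm) begins 78 mm behind the grasp point.
Start: joints at [1.192, 0.628, 0.038, 1.517, -0.027, 0.996, -0.02], TCP at [0.2, -0.618, 0.213] pointing down, gripper open.
Joint ranges: [-3.06, 3.06], [-0.37, 2.12], [-1.25, 1.32], [0.18, 2.47], [-1.1, 4.24], [0.23, 1.98], [-2.94, 2.94]. Speed limits (rad/s): [2.57, 2.57, 3.14, 3.14, 3.14, 3.14, 3.14].

INTERFACE

Orientations are given as a 3x3 rotation matrix whose columns are the frame's x, y, z axes.
In Python, from plant import readout, camera, camera_model, workorder, spotter gives the robot as it stands. The module is installed in compiled form; this text tells all that it offers.
- The arm moves only by the tool apply_moves, never from a script. Its argument "commands" is one flat list of numbers, 5 for each row, row after row: the finger opening in cm, from 0 to 9.4, then the shift along the world's x, y, z in cm, then the turn about the world's z in degrees. A call has 1 to 20 rows; each row shifts and turns the commanded pose from where the row before left it; what a row does not reach is not made up. A row lasts 1/10 s, in which the tool goes at most 50 mm and 8.59 degrees, less where a joint would pass 70% of its speed; a pose out of reach is approached as far as the arm can. A call with a gripper value outside its range is refused whole. The fingers move at their own pace and stop on an object; "squeeze" is the grip in N (left out, the last holds). Time passes only in rows, so rows that do not move let the fingers close. It gives the time, the measured TCP pose, the force and the opening at its end, in the units of the state.
- readout.read_state(): the state, without advancing time (a new reading comes with each control period).
- camera(name): name is "scene" or "top" or "wrist"; returns (picture, depth): 480x640x3 uint8, red, green, blue; 480x640 float32, m along the optical axis (not along the pixel's ray), 0 where there is no reading.
- camera_model(name): a dict with "fx", "fy", "cx", "cy" (pixels), "dist" ([k1, k2, p1, p2, k3] as OpenCV has them; the pictures are not rectified), "R" (3x3) and "t" (3): a world point X has camera coordinates R X + t; the wrist camera has in their place "T_tool_cam" (4x4, takes a point from camera to tool coordinates, whose origin is the TCP and whose axes are the flange's). Camera axes: x right, y down, z forward; pixel columns grow to the right and rows downward; lengths in m; the calibration is good to about 2 mm. A picture is of the moment at which its call begins: read the wrist's pose just before it. camera_model takes no time and is no camera call.
- workorder.hand_in(): hands the job in, once; it reports no verdict.
Trained networks look in the newest picture that a camera, given by its name, has taken for a name from the list of things; names that differ only in an ending like _2 or _b are one class to them, and where a whole thing is asked for, a point or a joint stands for the part that bears it (a point fixed in the world has none). Each returns a list of dicts, best first, with "confidence" (0 to 1); they miss things now and then, are a little off and sometimes report something else, mostly with a low value. They report only what shows in the picture. A call takes as long as a camera call.
- spotter.look_for(camera, name): "location" ([x, y, z] in m, in world coordinates, good to about 4 mm: the middle of the surface that is visible of it).
- spotter.masks_of(camera, name): "mask" (480x640 bool, what is visible of it).
The state is a dict: "clock": time; "q": joint angles; "dq": joint speeds; "joint_torque": joint torques, N m; "eef_pos": TCP position; "eef_rot": TCP orientation; "contact_force": force on the tool from outside, world axes, zero at the start; "moment": the same for the moment, N m; "finger_gap": opening from 0.0 (shut) to 1.0 (fully open).
Only numpy, scipy, OpenCV 4.12 (cv2) and the standard library are available. Lean on these libraries where they do the work, as an engineer would, in place of code of your own. Each camera call takes 0.05 s, during which the arm holds its last target. There are 200 camera calls.

## Working session

There is one attempt and no reset: what is moved stays moved. The work goes in short steps, Python scripts to look and compute and a tool call to move; the robot and the scene stay as the last step left them, time stands still between calls to the robot, and variables do not carry over. Pictures are saved under pics/ and viewed, about 8 in all and at most 12, crops included, and the job is handed in when it is done.

Besides the shell and the picture viewer there is one more tool, called after "Call:" as name(argument=value, ...) on one line, values as JSON. apply_moves: Moves the arm, as the interface text tells. Its arguments: {"type":"object","properties":{"commands":{"type":"array","items":{"type":"number"}},"squeeze":{"type":"number"}},"required":["commands"]}

```bash
mkdir -p pics; cat > h.py <<'E'
import numpy as np, cv2
from plant import readout, camera, camera_model, workorder, spotter
def shot(n,f=None):
    s=readout.read_state(); p,d=camera(n)
    if f: cv2.imwrite('pics/'+f+'.png',p[:,:,::-1])
    return s,p,d
def world(n,s,uv,z):
    """depth pixels (N,2), z (N,) -> world"""
    m=camera_model(n); K=np.array([[m['fx'],0,m['cx']],[0,m['fy'],m['cy']],[0,0,1]])
    u=cv2.undistortPoints(np.array(uv,float).reshape(-1,1,2),K,np.array(m['dist'])).reshape(-1,2)
    P=np.c_[u,np.ones(len(u))]*np.array(z).reshape(-1,1)
    if n=='wrist':
        T=np.array(m['T_tool_cam']); P=P@T[:3,:3].T+T[:3,3]
        return P@np.array(s['eef_rot']).T+s['eef_pos']
    return (P-m['t'])@np.array(m['R'])
def cloud(n,s,d,mask=None):
    ok=d>0
    if mask is not None: ok&=mask
    v,u=np.nonzero(ok); return world(n,s,np.c_[u,v],d[v,u]),u,v
def ray(n,s,uv,h):
    """pixels -> world at height h"""
    a=world(n,s,uv,np.full(len(uv),.1)); b=world(n,s,uv,np.full(len(uv),1.))
    t=(h-a[:,2])/(b[:,2]-a[:,2]); return a+t[:,None]*(b-a)
E
cat > a.py <<'E'
from h import *
s,p,d=shot('top','top1'); shot('scene','scene1')
for n in ['top','scene']:
    for o in ['lock_pin','lapper','lap_disc','lock_hole','knob','pin_stand','drift','cold_chisel','work_block']:
        r=spotter.look_for(n,o); print(n,o,[(np.round(x['location'],3).tolist(),round(x['confidence'],2)) for x in r[:2]])
print(s)
a=cv2.imread('pics/top1.png');print(camera_model('top')['R'],camera_model('top')['t'])
E
python3 a.py
```

```text
top lock_pin []
top lapper [([0.522, 0.01, 0.065], 0.79)]
top lap_disc [([0.522, 0.007, 0.07], 0.55)]
top lock_hole [([0.524, 0.011, 0.062], 0.97), ([0.457, -0.302, 0.072], 0.7)]
top knob [([0.521, 0.009, 0.106], 0.69)]
top pin_stand [([0.458, -0.267, 0.031], 0.8)]
top drift [([0.458, -0.239, 0.094], 0.42)]
top cold_chisel []
top work_block [([0.694, -0.115, 0.019], 0.86), ([0.46, -0.24, 0.09], 0.3)]
scene lock_pin [([0.458, -0.301, 0.058], 0.57)]
scene lapper [([0.486, 0.032, 0.056], 0.84)]
scene lap_disc [([0.509, 0.018, 0.068], 0.69)]
scene lock_hole [([0.512, 0.023, 0.064], 0.61)]
scene knob [([0.514, 0.021, 0.1], 0.75)]
scene pin_stand [([0.441, -0.255, 0.027], 0.69), ([0.451, -0.296, 0.06], 0.69)]
scene drift [([0.455, -0.24, 0.075], 0.62)]
scene cold_chisel [([0.505, 0.291, 0.008], 0.61)]
scene work_block [([0.687, -0.114, 0.017], 0.65)]
{'clock': 0.0, 'q': array([ 1.19219448,  0.62928955,  0.03847096,  1.51829862, -0.02700146,
        0.9962803 , -0.02000056]), 'dq': array([-6.91479466e-04, -1.30520008e-04,  9.96484437e-04,  1.74655921e-03,
        1.61373835e-06,  7.23004134e-04,  2.20776692e-04]), 'joint_torque': array([ 6.29209921e-05, -5.49729073e+01,  1.14315279e+00, -1.86631179e+01,
       -5.23466023e-02,  2.35066755e-02,  1.58693383e-04]), 'eef_pos': array([ 0.19984883, -0.61787849,  0.21261348]), 'eef_rot': array([[ 9.51482248e-01,  3.07703109e-01, -5.73359202e-04],
       [ 3.07703641e-01, -9.51480799e-01,  1.66089634e-03],
       [-3.44773035e-05, -1.75673810e-03, -9.99998456e-01]]), 'contact_force': array([ 0.32778032, -0.42194233, -0.2767204 ]), 'moment': array([-0.0162762 ,  0.00460387, -0.03125062]), 'finger_gap': 1.0026991386255597}
[[ 0.0289533  -0.9995169  -0.01129933]
 [-0.99426161 -0.02763277 -0.10334547]
 [ 0.10298331  0.01422668 -0.99458134]] [-0.02406481  0.60787205  1.33055767]
```

View pics/top1.png

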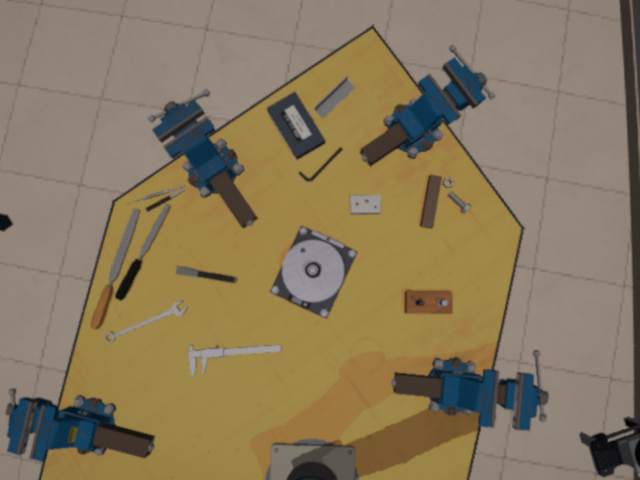

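```bash
cat > b.py <<'E'
from h import *
from scipy.optimize import least_squares
s,p,d=shot('top')
P,u,v=cloud('top',s,d)
def near(c,r,z0,z1): 
    return P[(np.hypot(P[:,0]-c[0],P[:,1]-c[1])<r)&(P[:,2]>z0)&(P[:,2]<z1)]
for nm,c,r,z0,z1 in [('pin top',(.458,-.30),.02,.06,.12),('drift',(.458,-.24),.02,.06,.14),('knob',(.521,.009),.03,.095,.118),('disc',(.522,.009),.074,.055,.075)]:
    Q=near(c,r,z0,z1); print(nm,len(Q),Q.mean(0).round(4),Q.min(0).round(4),Q.max(0).round(4)) if len(Q) else print(nm,0)
E
python3 b.py
```

```text
pin top 37 [ 0.4578 -0.3002  0.0762] [ 0.4513 -0.3078  0.0644] [ 0.4632 -0.2938  0.0835]
drift 31 [ 0.4573 -0.2431  0.0905] [ 0.4523 -0.2508  0.0645] [ 0.4619 -0.2383  0.0991]
knob 181 [0.5238 0.0093 0.1101] [ 0.5076 -0.0076  0.0971] [0.5401 0.0271 0.1178]
disc 2765 [0.5225 0.0089 0.0664] [ 0.4518 -0.0643  0.0566] [0.5953 0.0815 0.075 ]
```

The top view shows the disc centred at about px (314,269), with a dark hole mark near (303,249). The stand is at (428,302), with the bright pin on its right at (443,302) and the dark drift at (420,302). I'll move above the pin.

Call:
apply_moves(commands=[9.4, 0, 0, 5, 0, 9.4, 0, 0, 4, 0, 5, 2.15, 2.65, 0, 6, 5, 2.15, 2.65, 0, 6, 5, 2.15, 2.65, 0, 6, 5, 2.15, 2.65, 0, 6, 5, 2.15, 2.65, 0, 6, 5, 2.15, 2.65, 0, 6, 5, 2.15, 2.65, 0, 6, 5, 2.15, 2.65, 0, 6, 5, 2.15, 2.65, 0, 6, 5, 2.15, 2.65, 0, 6, 5, 2.15, 2.65, 0, 6, 5, 2.15, 2.65, 0, 6, 5, 0, 0, -4, 0, 5, 0, 0, -4, 0, 5, 0, 0, -4, 0, 5, 0, 0, 0, 0], squeeze=40)

```text
clock: 2.85
eef_pos: [0.4545, -0.2988, 0.1792]
eef_rot: [[0.001, 1.0, -0.009], [1.0, -0.001, 0.005], [0.005, -0.009, -1.0]]
contact_force: [-0.7, -0.3, 0.2]
finger_gap: 0.532
```

```bash
cat > c.py <<'E'
from h import *
s,p,d=shot('wrist','w1'); print(s['eef_pos'],s['eef_rot'],s['q'],s['contact_force'],s['clock'])
P,u,v=cloud('wrist',s,d)
for c in [(.458,-.30),(.457,-.243)]:
    m=(np.hypot(P[:,0]-c[0],P[:,1]-c[1])<.02)&(P[:,2]>.06); Q=P[m]
    if len(Q): 
        T=Q[Q[:,2]>np.percentile(Q[:,2],90)-.006]; print(len(Q),Q[:,2].max(),T.mean(0),(T.max(0)+T.min(0))/2,np.ptp(T,0))
        print(u[m].mean(),v[m].mean())
for o in ['lock_pin','drift','pin_stand']: print(o,[(x['location'],x['confidence']) for x in spotter.look_for('wrist',o)[:2]])
E
python3 c.py
```

```text
[ 0.4545246  -0.29877372  0.17923779] [[ 0.00108078  0.99996207 -0.00864236]
 [ 0.99998697 -0.0010376   0.00499915]
 [ 0.00498999 -0.00864765 -0.99995016]] [ 0.7362914   0.53870089 -0.30837038  1.83751458  0.21625173  0.80827523
  0.31616802] [-0.67975644 -0.32204368  0.22664447] 2.85
373 0.07845193368036205 [ 0.45719525 -0.29982472  0.07639323] [ 0.45708125 -0.30048691  0.07507561] [0.01307955 0.01372301 0.00675264]
327.0991957104558 241.84182305630026
330 0.09445449738392049 [ 0.45629106 -0.2443234   0.09204283] [ 0.45627754 -0.24459252  0.09149027] [0.01172133 0.01235697 0.00592845]
326.0 166.86969696969697
lock_pin [([0.4589, -0.2928, 0.0729], 0.69)]
drift [([0.4546, -0.2448, 0.0926], 0.93)]
pin_stand [([0.46, -0.2658, 0.0343], 0.69)]
```

Call:
apply_moves(commands=[5, 0, 0, -3, 0, 5, 0, 0, -3, 0, 5, 0, 0, -1, 0, 5, 0, 0, 0, 0, 5, 0, 0, 0, 0])

```text
clock: 3.55
eef_pos: [0.4592, -0.3011, 0.1151]
eef_rot: [[0.002, 1.0, 0.002], [1.0, -0.002, -0.001], [-0.001, 0.002, -1.0]]
contact_force: [-0.4, -0.4, 0.9]
finger_gap: 0.528
```

Call:
apply_moves(commands=[5, -0.2, 0.1, -1, 0, 5, 0, 0, -2, 0, 5, 0, 0, -2, 0, 5, 0, 0, -1.4, 0, 5, 0, 0, 0, 0, 5, 0, 0, 0, 0, 1, 0, 0, 0, 0, 1, 0, 0, 0, 0, 1, 0, 0, 0, 0, 1, 0, 0, 0, 0, 1, 0, 0, 0, 0, 1, 0, 0, 0, 0], squeeze=40)

```text
clock: 4.75
eef_pos: [0.4564, -0.2996, 0.0497]
eef_rot: [[0.001, 1.0, 0.001], [1.0, -0.001, -0.0], [-0.0, 0.001, -1.0]]
contact_force: [-0.1, 0.0, 1.7]
finger_gap: 0.133
```

Call:
apply_moves(commands=[1, 0, 0, 1.5, 0, 1, 0, 0, 2, 0, 1, 0, 0, 3, 0, 1, 0, 0, 4, 0, 1, 0, 0, 4, 0, 1, 0, 0, 4, 0, 1, 0.5, 2, 0, 0, 1, 1, 4, 0, 0, 1, 1, 4, 0, 0, 1, 1, 4, 0, 0, 1, 1, 4, 0, 0, 1, 1, 3, 0, 0, 1, 0.8, 2, 0, 0, 1, 0, 0, 0, 0, 1, 0, 0, 0, 0, 1, 0, 0, 0, 0])

```text
clock: 6.35
eef_pos: [0.5184, -0.0712, 0.2342]
eef_rot: [[0.004, 1.0, -0.001], [1.0, -0.004, -0.001], [-0.001, -0.001, -1.0]]
contact_force: [0.4, -0.1, -0.3]
finger_gap: 0.138
```

```bash
cat > d.py <<'E'
from h import *
s,p,d=shot('wrist','w2'); print(s['eef_pos'],s['contact_force'],s['finger_gap'],s['clock'])
print(np.round(camera_model('wrist')['T_tool_cam'],3))
P,u,v=cloud('wrist',s,d)
for o in ['lock_hole','knob','lap_disc','lock_pin']: print(o,[(np.round(x['location'],4),x['confidence']) for x in spotter.look_for('wrist',o)[:3]])
m=(np.abs(P[:,2]-.066)<.006)&(np.hypot(P[:,0]-.5225,P[:,1]-.009)<.085);Q=P[m];print(len(Q),Q.mean(0),Q.min(0),Q.max(0))
E
python3 d.py
```

```text
[ 0.5183665  -0.07124827  0.23424411] [ 0.35703465 -0.10715201 -0.32125521] 0.13794307554835802 6.35
[[-0.001 -0.963 -0.27   0.079]
 [ 1.    -0.001  0.    -0.   ]
 [-0.001 -0.27   0.963 -0.17 ]
 [ 0.     0.     0.     1.   ]]
lock_hole [(array([0.5295, 0.0143, 0.0658]), 0.74)]
knob [(array([0.5276, 0.0158, 0.1113]), 0.72), (array([ 0.5177, -0.0661,  0.2543]), 0.57)]
lap_disc [(array([0.5226, 0.0159, 0.0644]), 0.64)]
lock_pin [(array([ 0.5212, -0.0668,  0.2531]), 0.9)]
24518 [0.52589006 0.01404621 0.06488006] [ 0.45147681 -0.06211778  0.06000183] [0.6070465  0.08479447 0.06796936]
```

View pics/w2.png

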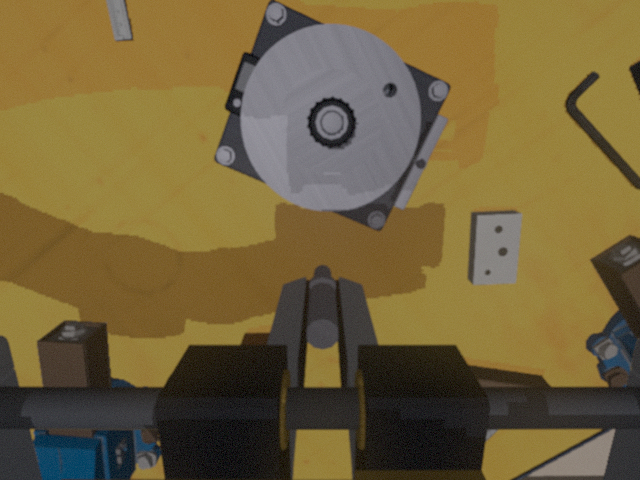

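The disc is centred at about px (331,118), with the knob on it at (332,122). The hole is at (390,90), and the pin is held with its tip at about (322,270).

```bash
cat > e.py <<'E'
from h import *
import sys
from scipy.optimize import least_squares
def hole(s,p,guess,r=16):
    g=cv2.cvtColor(p,cv2.COLOR_RGB2GRAY); x,y=map(int,guess); w=g[y-r:y+r,x-r:x+r]
    t=(w.min()+np.median(w))/2; n,l,st,c=cv2.connectedComponentsWithStats((w<t).astype(np.uint8))
    i=1+np.argmax(st[1:,4]); return c[i]+[x-r,y-r],st[i]
def disc(s,P,c=(.5225,.009)):
    c=np.array(c)
    for _ in range(4):
        rr=np.hypot(*(P[:,:2]-c).T); an=np.arctan2(P[:,1]-c[1],P[:,0]-c[0])
        m=(np.abs(P[:,2]-.066)<.006)&(rr<.080); E=[]
        for b in np.linspace(-np.pi,np.pi,73)[:-1]:
            k=m&(an>=b)&(an<b+.0873)
            if k.sum()>5:
                i=np.argmax(np.where(k,rr,0)); E.append(P[i,:2])
        E=np.array(E); f=least_squares(lambda q:np.hypot(E[:,0]-q[0],E[:,1]-q[1])-q[2],[*c,.074],loss='soft_l1',f_scale=.001).x; c=f[:2]
    return f
if __name__=='__main__':
    s,p,d=shot('wrist'); P,u,v=cloud('wrist',s,d)
    c,st=hole(s,p,(390,90)); h=ray('wrist',s,[c],.066)[0]; f=disc(s,P); dv=h[:2]-f[:2]
    print('hole px',c,st,h,'disc',f,'r',np.hypot(*dv),'ang',np.degrees(np.arctan2(dv[1],dv[0])))
    k=(P[:,2]>.10)&(P[:,2]<.12)&(np.hypot(*(P[:,:2]-f[:2]).T)<.03); print('knob',P[k].mean(0),P[k].min(0),P[k].max(0))
    print('pin tip approx',ray('wrist',s,[[322,268]],.1885), s['eef_pos'])
E
python3 e.py
```

```text
hole px [389.81443299  90.64948454] [10 11 11 13 97] [0.57360378 0.03678101 0.066     ] disc [0.52550201 0.01111595 0.07374541] r 0.05452041384528112 ang 28.08247849375403
knob [0.52541884 0.01127265 0.1094252 ] [ 0.5079932  -0.0062193   0.10394434] [0.54304806 0.02865114 0.11694709]
pin tip approx [[ 0.5186191  -0.06991465  0.1885    ]] [ 0.51880646 -0.07040541  0.23446042]
```

Call:
apply_moves(commands=[1, 0.7, 1.4, 0, -7.75, 1, 0.7, 1.4, 0, -7.75, 1, 0.7, 1.4, 0, -7.75, 1, 0.7, 1.4, 0, -7.75, 1, 0.7, 1.4, 0, -7.75, 1, 0.7, 1.4, 0, -7.75, 1, 0.7, 1.3, 0, -7.75, 1, 0.5, 1.0, 0, -7.75, 1, 0, 0, -4, 0, 1, 0, 0, -4, 0, 1, 0, 0, -1, 0, 1, 0, 0, 0, 0, 1, 0, 0, 0, 0, 1, 0, 0, 0, 0])

```text
clock: 8.05
eef_pos: [0.5746, 0.0375, 0.1464]
eef_rot: [[0.884, 0.468, 0.004], [0.468, -0.884, 0.0], [0.003, 0.001, -1.0]]
contact_force: [0.3, 0.6, -0.6]
finger_gap: 0.139
```

```bash
python3 - <<'E'
from h import *
s,p,d=shot('wrist'); print(s['eef_pos'],s['eef_rot'][:,0],s['contact_force'],s['q'])
m=camera_model('wrist')
# project expected tip & hole
T=np.array(m['T_tool_cam']);K=np.array([[m['fx'],0,m['cx']],[0,m['fy'],m['cy']],[0,0,1]])
for n,X in [('tip',s['eef_pos']+s['eef_rot'][:,2]*.0457),('hole',np.array([.5736,.0368,.066])),('disc',np.array([.5255,.0111,.066]))]:
    c=np.linalg.inv(T)@np.r_[s['eef_rot'].T@(X-s['eef_pos']),1]
    print(n,cv2.projectPoints(c[None,:3],np.zeros(3),np.zeros(3),K,np.array(m['dist']))[0].ravel())
cv2.imwrite('pics/w3.png',cv2.resize(p[40:340,160:560,::-1],(800,600),interpolation=cv2.INTER_CUBIC))
E
```

```text
[0.57458448 0.03752893 0.1463824 ] [0.88376942 0.46791021 0.00341276] [ 0.26061282  0.57648453 -0.60262572] [-0.06441319  0.60286507 -0.07638081  1.80007991  0.06445421  0.7373807
 -1.25882167]
tip [322.02318312 269.04133661]
hole [322.15943305 253.20549109]
disc [322.52817959 327.46451803]
```

View pics/w3.png

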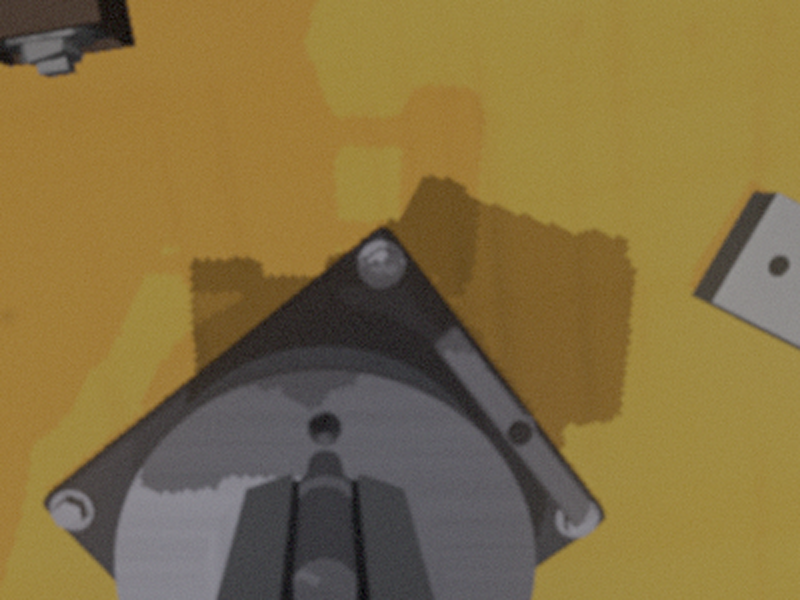

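The hole is at full-frame px (322.5,254) and the pin tip at (322,268). Both match the projections to about 1 px. I'll correct 1 mm inward and descend.

Call:
apply_moves(commands=[1, -0.1, -0.07, -1.5, 0, 1, 0, 0, -1.3, 0, 1, 0, 0, 0, 0, 1, 0, 0, 0, 0, 1, 0, 0, 0, 0])

```text
clock: 8.6
eef_pos: [0.5726, 0.0369, 0.117]
eef_rot: [[0.884, 0.468, 0.001], [0.468, -0.884, 0.0], [0.001, 0.0, -1.0]]
contact_force: [-0.7, 0.1, -0.8]
finger_gap: 0.135
```

Call:
apply_moves(commands=[1, 0.04, -0.03, -0.3, 0, 1, 0, 0, -0.2, 0, 1, 0, 0, -0.2, 0, 1, 0, 0, -0.2, 0, 1, 0, 0, 0, 0, 1, 0, 0, 0, 0])

```text
clock: 9.2
eef_pos: [0.5729, 0.0368, 0.1075]
eef_rot: [[0.884, 0.468, 0.001], [0.468, -0.884, 0.0], [0.001, 0.0, -1.0]]
contact_force: [1.1, 0.4, -0.9]
finger_gap: 0.136
```

Call:
apply_moves(commands=[1, 0, 0, -0.2, 0, 1, 0, 0, -0.2, 0, 1, 0, 0, -0.2, 0, 1, 0, 0, 0, 0, 1, 0, 0, 0, 0])

```text
clock: 9.7
eef_pos: [0.573, 0.0369, 0.1014]
eef_rot: [[0.884, 0.468, 0.001], [0.468, -0.884, 0.0], [0.001, 0.0, -1.0]]
contact_force: [3.2, 2.0, -1.7]
finger_gap: 0.132
```

Call:
apply_moves(commands=[1, 0.03, 0.02, -0.1, 0, 1, 0, 0, -0.1, 0, 1, 0, 0, -0.1, 0, 1, 0, 0, 0, 0, 1, 0, 0, 0, 0])

```text
clock: 10.2
eef_pos: [0.5731, 0.0369, 0.0988]
eef_rot: [[0.884, 0.468, 0.001], [0.468, -0.884, 0.0], [0.001, 0.0, -1.0]]
contact_force: [2.7, 0.9, 2.8]
finger_gap: 0.14
```

Call:
apply_moves(commands=[1, 0, 0, -0.1, 0, 1, 0, 0, 0, 0, 1, 0, 0, 0, 0])

```text
clock: 10.5
eef_pos: [0.5732, 0.0369, 0.0984]
eef_rot: [[0.884, 0.468, 0.001], [0.468, -0.884, 0.0], [0.001, 0.0, -1.0]]
contact_force: [0.8, 2.8, 8.8]
finger_gap: 0.133
```

Call:
apply_moves(commands=[1, -0.093, 0.165, 0, 2, 1, -0.099, 0.162, 0, 2, 1, -0.104, 0.158, 0, 2, 1, -0.11, 0.154, 0, 2, 1, 0, 0, 0, 0])

```text
clock: 11.0
eef_pos: [0.5696, 0.0426, 0.0975]
eef_rot: [[0.809, 0.588, 0.002], [0.588, -0.809, -0.001], [0.001, 0.002, -1.0]]
contact_force: [4.9, -0.0, 1.9]
finger_gap: 0.134
```

Call:
apply_moves(commands=[1, 0, 0, -0.1, 0, 1, 0, 0, 0, 0, 1, 0, 0, 0, 0])

```text
clock: 11.3
eef_pos: [0.5697, 0.0426, 0.0969]
eef_rot: [[0.81, 0.587, 0.002], [0.587, -0.81, -0.001], [0.001, 0.002, -1.0]]
contact_force: [4.8, -0.1, 4.6]
finger_gap: 0.136
```

Call:
apply_moves(commands=[1, 0, 0, -0.1, 0, 1, 0, 0, 0, 0, 1, 0, 0, 0, 0])

```text
clock: 11.6
eef_pos: [0.57, 0.0426, 0.0963]
eef_rot: [[0.81, 0.587, 0.003], [0.587, -0.81, -0.001], [0.002, 0.002, -1.0]]
contact_force: [5.1, -0.9, 7.0]
finger_gap: 0.136
```

Call:
apply_moves(commands=[1, 0.055, -0.077, 0, 0, 1, 0, 0, 0, 0, 1, 0, 0, 0, 0])

```text
clock: 11.9
eef_pos: [0.5702, 0.0423, 0.0961]
eef_rot: [[0.81, 0.587, 0.002], [0.587, -0.81, 0.0], [0.002, 0.001, -1.0]]
contact_force: [4.7, -0.4, 7.2]
finger_gap: 0.136
```

Call:
apply_moves(commands=[1, 0.055, -0.077, 0, 0, 1, 0, 0, 0, 0, 1, 0, 0, 0, 0])

```text
clock: 12.2
eef_pos: [0.5704, 0.042, 0.0959]
eef_rot: [[0.81, 0.587, 0.001], [0.587, -0.81, 0.001], [0.002, 0.0, -1.0]]
contact_force: [4.2, 1.6, 7.0]
finger_gap: 0.139
```

Call:
apply_moves(commands=[1, 0.065, -0.04, 0, 0, 1, 0, 0, -0.1, 0, 1, 0, 0, 0, 0, 1, 0, 0, 0, 0])

```text
clock: 12.6
eef_pos: [0.5709, 0.0415, 0.0943]
eef_rot: [[0.81, 0.587, 0.001], [0.587, -0.81, 0.0], [0.001, 0.0, -1.0]]
contact_force: [5.1, 2.0, 2.5]
finger_gap: 0.131
```

Call:
apply_moves(commands=[1, 0.05, 0.02, -0.1, 0, 1, 0, 0, -0.1, 0, 1, 0, 0, -0.1, 0, 1, 0, 0, 0, 0, 1, 0, 0, 0, 0])

```text
clock: 13.1
eef_pos: [0.5711, 0.0413, 0.0912]
eef_rot: [[0.81, 0.587, 0.0], [0.587, -0.81, 0.0], [0.0, 0.0, -1.0]]
contact_force: [4.9, 0.6, 2.5]
finger_gap: 0.135
```

Call:
apply_moves(commands=[1, 0.05, 0, -0.2, 0, 1, 0, 0, -0.2, 0, 1, 0, 0, -0.2, 0, 1, 0, 0, -0.1, 0, 1, 0, 0, 0, 0, 1, 0, 0, 0, 0])

```text
clock: 13.7
eef_pos: [0.5713, 0.0413, 0.0841]
eef_rot: [[0.81, 0.587, -0.0], [0.587, -0.81, -0.0], [-0.0, -0.0, -1.0]]
contact_force: [4.9, 0.3, 0.9]
finger_gap: 0.137
```

Call:
apply_moves(commands=[1, 0.05, 0, -0.1, 0, 1, 0, 0, -0.1, 0, 1, 0, 0, -0.1, 0, 1, 0, 0, 0, 0, 1, 0, 0, 0, 0])

```text
clock: 14.2
eef_pos: [0.5716, 0.0413, 0.0816]
eef_rot: [[0.81, 0.587, -0.001], [0.587, -0.81, -0.0], [-0.001, -0.0, -1.0]]
contact_force: [3.4, 0.4, 5.3]
finger_gap: 0.13
```

Call:
apply_moves(commands=[1, 0.03, 0, -0.1, 0, 1, 0, 0, -0.05, 0, 1, 0, 0, 0, 0, 1, 0, 0, 0, 0])

```text
clock: 14.6
eef_pos: [0.5717, 0.0412, 0.0815]
eef_rot: [[0.81, 0.586, -0.001], [0.586, -0.81, -0.0], [-0.001, 0.0, -1.0]]
contact_force: [0.2, 0.2, 16.6]
finger_gap: 0.136
```

Call:
apply_moves(commands=[1, 0, 0, 0.15, 0, 3.5, 0, 0, 0, 0, 3.5, 0, 0, 0, 0, 4, 0, 0, 0, 0, 4, 0, 0, 0.5, 0, 4, 0, 0, 2, 0, 4, 0, 0, 3, 0, 4, 0, 0, 3, 0, 4, -1, -1, 3, 0, 4, 0, 0, 0, 0, 4, 0, 0, 0, 0])

```text
clock: 15.7
eef_pos: [0.5621, 0.0312, 0.197]
eef_rot: [[0.81, 0.586, 0.001], [0.586, -0.81, 0.0], [0.001, 0.0, -1.0]]
contact_force: [-0.8, 0.0, -1.2]
finger_gap: 0.428
```

```bash
python3 - <<'E'
from h import *
s,p,d=shot('wrist','w4'); print(s['eef_pos'],s['q'],s['contact_force'])
P,u,v=cloud('wrist',s,d); c=np.array([.5255,.0111])
r=np.hypot(*(P[:,:2]-c).T)
q=(np.hypot(P[:,0]-.572,P[:,1]-.041)<.02)&(P[:,2]>.09);print('pin',P[q].mean(0),P[q][:,2].max())
k=(P[:,2]>.098)&(P[:,2]<.13)&(r<.03); print('knob',P[k].mean(0),P[k].min(0),P[k].max(0))
cv2.imwrite('pics/w4.png',p[:,:,::-1])
E
```

```text
[0.56213517 0.03117473 0.19695191] [-0.01918225  0.52380255 -0.12961739  1.78171727  0.08698378  0.84086454
 -1.13404644] [-0.79171754  0.0221925  -1.15818689]
pin [0.57709592 0.0489287  0.28636156] 0.31001221405867097
knob [0.52817004 0.01290347 0.10853124] [ 0.50812018 -0.00667817  0.09808618] [0.54392539 0.02929437 0.11618049]
```

View pics/w4.png

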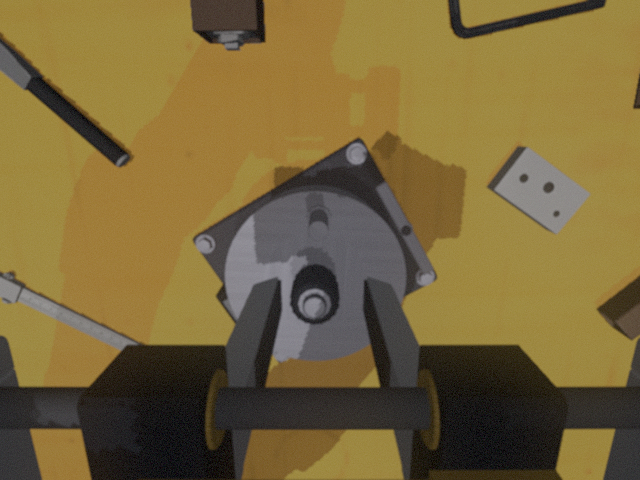

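The pin stands in the disc at px (318,222) with its collar down. Next I'll wind the wrist anticlockwise in free air and centre over the knob.

Call:
apply_moves(commands=[5.5, -0.6, -0.3, 0, 8.3, 5.5, -0.6, -0.3, 0, 8.3, 5.5, -0.6, -0.3, 0, 8.3, 5.5, -0.6, -0.3, 0, 8.3, 5.5, -0.6, -0.4, 0, 8.3, 5.5, -0.6, -0.4, 0, 8.3, 5.5, 0, 0, 0, 8.3, 5.5, 0, 0, 0, 8.3, 5.5, 0, 0, 0, 8.3, 5.5, 0, 0, 0, 8.3, 5.5, 0, 0, 0, 8.3, 5.5, 0, 0, 0, 8.3, 5.5, 0, 0, 0, 8.3, 5.5, 0, 0, 0, 8.3, 5.5, 0, 0, 0, 8.3, 5.5, 0, 0, 0, 8.3, 5.5, 0, 0, 0, 8.3, 5.5, 0, 0, 0, 8.3, 5.5, 0, 0, 0, 0, 5.5, 0, 0, 0, 0])

```text
clock: 17.75
eef_pos: [0.5257, 0.0116, 0.1955]
eef_rot: [[-0.996, -0.09, -0.002], [-0.09, 0.996, 0.001], [0.002, 0.001, -1.0]]
contact_force: [0.4, 0.2, 0.3]
finger_gap: 0.59
```

```bash
python3 - <<'E'
from h import *
s=readout.read_state(); print(s['eef_pos'],s['eef_rot'],s['q'],s['finger_gap'])
E
```

```text
[0.5256838  0.01160166 0.19545242] [[-9.95977436e-01 -8.95793083e-02 -2.12018824e-03]
 [-8.95815445e-02  9.95979005e-01  9.84160826e-04]
 [ 2.02350253e-03  1.17013171e-03 -9.99997268e-01]] [ 0.48262878  0.6016518  -0.85776199  1.86595956  0.55864449  0.9358394
  1.02577334] 0.5900615084384484
```

Call:
apply_moves(commands=[5.5, 0, 0, -3, 0, 5.5, 0, 0, -3, 0, 5.5, 0, -0.05, -3, 0, 5.5, 0, 0, -1.5, 0, 5.5, 0, 0, -0.6, 0, 5.5, 0, 0, 0, 0, 5.5, 0, 0, 0, 0])

```text
clock: 18.45
eef_pos: [0.5271, 0.0113, 0.0864]
eef_rot: [[-0.996, -0.092, 0.002], [-0.092, 0.996, 0.0], [-0.002, 0.0, -1.0]]
contact_force: [0.6, 0.4, -0.1]
finger_gap: 0.584
```

Call:
apply_moves(commands=[5.5, -0.12, 0, -0.1, 0, 5.5, 0, 0, 0, 0, 2, 0, 0, 0, 0, 2, 0, 0, 0, 0, 2, 0, 0, 0, 0, 2, 0, 0, 0, 0, 2, 0, 0, 0, 0], squeeze=35)

```text
clock: 19.15
eef_pos: [0.5251, 0.0112, 0.0846]
eef_rot: [[-0.996, -0.093, 0.0], [-0.093, 0.996, 0.0], [-0.0, 0.0, -1.0]]
contact_force: [0.1, 1.6, 1.6]
finger_gap: 0.376
```

Call:
apply_moves(commands=[2, 0, 0, 0, -3, 2, 0, 0, 0, -5, 2, 0, 0, 0, -5, 2, 0, 0, 0, -5, 2, 0, 0, 0, -5, 2, 0, 0, 0, -5, 2, 0, 0, 0, -5, 2, 0, 0, 0.02, -5, 2, 0, 0, 0, -5, 2, 0, 0, 0, 0])

```text
clock: 20.15
eef_pos: [0.5252, 0.0113, 0.0849]
eef_rot: [[-0.792, 0.611, 0.0], [0.611, 0.792, -0.0], [-0.0, 0.0, -1.0]]
contact_force: [-0.2, 0.8, 2.8]
finger_gap: 0.378
```

```bash
python3 - <<'E'
from h import *
s=readout.read_state(); print(s['eef_pos'],s['eef_rot'][:,0],s['q'],s['contact_force'],s['moment'])
E
```

```text
[0.52516706 0.01129245 0.0848917 ] [-7.91764133e-01  6.10826831e-01 -3.74143725e-04] [ 0.2633606   0.69007125 -0.51508935  1.97039688  0.56528942  0.62567201
  0.29065498] [-0.20366529  0.81079768  2.83688445] [ 0.22123043 -0.01575559 -0.0415309 ]
```

Call:
apply_moves(commands=[2, 0, 0, 0.02, -5, 2, 0, 0, 0, -5, 2, 0, 0, 0, -5, 2, 0, 0, 0.02, -5, 2, 0, 0, 0, -5, 2, 0, 0, 0, -5, 2, 0, 0, 0.02, -5, 2, 0, 0, 0, -5, 2, 0, 0, 0, -5, 2, 0, 0, 0.02, -5, 2, 0, 0, 0, -5, 2, 0, 0, 0, -5])

```text
clock: 21.35
eef_pos: [0.5252, 0.0114, 0.0852]
eef_rot: [[0.134, 0.991, 0.0], [0.991, -0.134, 0.001], [0.001, 0.0, -1.0]]
contact_force: [1.0, 1.2, -1.1]
finger_gap: 0.378
```

```bash
python3 - <<'E'
from h import *
s,p,d=shot('wrist','w5'); print(s['eef_pos'],s['eef_rot'][:,0],s['q'],s['contact_force'],s['moment'])
E
```

```text
[0.52524637 0.01135865 0.08524824] [1.33675407e-01 9.91024988e-01 5.99491240e-04] [ 0.07707094  0.64860257 -0.22725502  1.97516092  0.26430692  0.54557408
 -0.4665603 ] [ 0.97963754  1.19476613 -1.1388723 ] [ 0.25217518 -0.17950173  0.24856498]
```

View pics/w5.png

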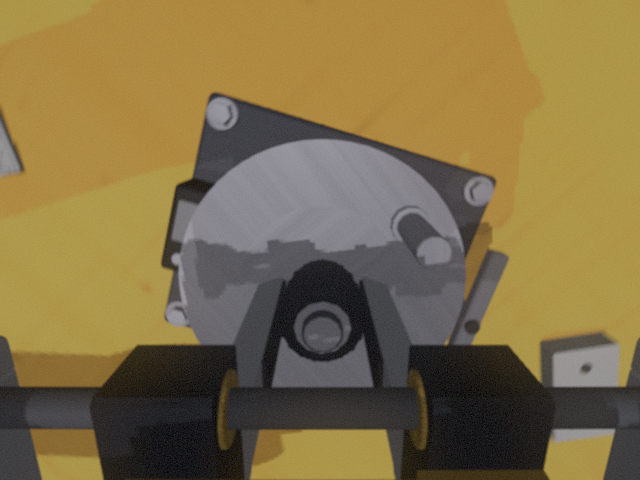

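The pin is still locked, with its collar on the disc at px (412,222). The fingers are on the knob, and the moment of about 0.25 N m shows it is being unscrewed. I'll continue another 100°.

Call:
apply_moves(commands=[2, 0, 0, 0.02, -5, 2, 0, 0, 0, -5, 2, 0, 0, 0, -5, 2, 0, 0, 0.02, -5, 2, 0, 0, 0, -5, 2, 0, 0, 0, -5, 2, 0, 0, 0.02, -5, 2, 0, 0, 0, -5, 2, 0, 0, 0, -5, 2, 0, 0, 0.02, -5, 2, 0, 0, 0, -5, 2, 0, 0, 0, -5, 2, 0, 0, 0.02, -5, 2, 0, 0, 0, -5, 2, 0, 0, 0, -5, 2, 0, 0, 0, -5, 2, 0, 0, 0, -5, 2, 0, 0, 0.02, -5, 2, 0, 0, 0, -5, 2, 0, 0, 0, 0])

```text
clock: 23.4
eef_pos: [0.5253, 0.0112, 0.0859]
eef_rot: [[0.976, -0.217, -0.0], [-0.217, -0.976, -0.0], [-0.0, 0.0, -1.0]]
contact_force: [2.6, 0.9, -9.8]
finger_gap: 0.379
```

```bash
python3 - <<'E'
from h import *
s=readout.read_state(); print(s['eef_pos'],s['eef_rot'][:,0],np.degrees(np.arctan2(s['eef_rot'][1,0],s['eef_rot'][0,0])),s['q'],s['contact_force'],s['moment'],s['finger_gap'])
E
```

```text
[0.52531159 0.01118915 0.08589479] [ 9.76263533e-01 -2.16586040e-01 -3.81363222e-05] -12.508593446396171 [-0.22720506  0.65326878  0.22975507  1.9830857  -0.27447246  0.53473639
 -1.59497333] [ 2.62734364  0.87691153 -9.82268233] [ 0.27454221 -0.74896156  0.01413113] 0.37899659864937746
```

Call:
apply_moves(commands=[2, 0, 0, -0.05, -5, 2, 0, 0, 0, -5, 2, 0, 0, 0, -5, 2, 0, 0, 0, -5, 2, 0, 0, 0, -5, 2, 0, 0, 0, -5, 2, 0, 0, 0, 0, 2, 0, 0, 0, 0, 5.5, 0, 0, 0, 0, 5.5, 0, 0, 0, 0, 5.5, 0, 0, 0, 0, 5.5, 0, 0, 2, 0, 5.5, 0, 0, 4, 0, 5.5, 0, 0, 4, 0, 5.5, -1, -2, 4, 0, 5.5, -1, -3, 2, 0, 5.5, 0, -3, 0, 0, 5.5, 0, -3, 0, 0, 5.5, 0, 0, 0, 0, 5.5, 0, 0, 0, 0])

```text
clock: 25.4
eef_pos: [0.5046, -0.0995, 0.2462]
eef_rot: [[0.734, -0.679, -0.0], [-0.679, -0.734, 0.0], [-0.001, -0.0, -1.0]]
contact_force: [0.6, 1.0, -0.3]
finger_gap: 0.585
```

```bash
python3 - <<'E'
from h import *
s,p,d=shot('wrist','w6'); print(s['eef_pos'],s['contact_force'])
_,t,td=shot('top'); cv2.imwrite('pics/t2.png',cv2.resize(t[180:360,230:470,::-1],(800,600),interpolation=cv2.INTER_CUBIC))
P,u,v=cloud('wrist',s,d)
for n,c,r,z in [('pin',(.572,.041),.013,.095),('knob',(.5255,.0111),.017,.10)]:
    q=(np.hypot(P[:,0]-c[0],P[:,1]-c[1])<r)&(P[:,2]>z)&(P[:,2]<.14)
    if q.sum(): Q=P[q]; print(n,Q.mean(0),np.percentile(Q[:,2],[50,90,98]))
P,u,v=cloud('top',s,td)
for n,c in [('pin',(.572,.041)),('drift',(.457,-.243))]:
    q=(np.hypot(P[:,0]-c[0],P[:,1]-c[1])<.012)&(P[:,2]>.08)&(P[:,2]<.14)
    if q.sum(): Q=P[q]; print('top',n,Q.mean(0),Q[:,2].max())
E
```

```text
[ 0.50455987 -0.09949308  0.24622612] [ 0.56637839  0.9967605  -0.31762131]
pin [0.57189295 0.03560989 0.10621436] [0.10833619 0.10971919 0.11034528]
knob [0.52651624 0.00935528 0.11062479] [0.10959549 0.11498855 0.11580348]
top pin [0.56969967 0.03649136 0.10813421] 0.11777876465069559
top drift [ 0.45718146 -0.2438802   0.09200681] 0.09687541049712994
```

View pics/w6.png

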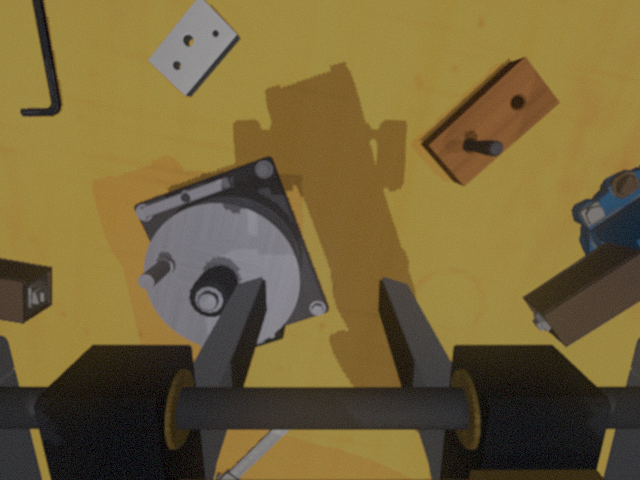

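The pin stands in the disc at px (158,270), with its top at 110 mm, which is the fully home height. The gripper is clear, and the drift is still in the stand at (482,148).

```bash
python3 -c "
from plant import workorder; print(workorder.hand_in())"
```

```text
the job is handed in; nothing more can be done
None
```

I put the lock pin through the disc, found a lock hole by swinging the disc a few degrees under light pressure, and pressed the pin home. I then turned the knob about 225° clockwise, released it, moved clear and handed the job in at about 25 s of the 72 s allowed.

**Last checks:**
- **Pin:** its top is at 110 mm, the fully home height. It met a hard stop at 16.6 N, the highest force I read while seating it and well under the 50 N limit.
- **Knob:** I read 0.25 N m of resistance partway through the turn, and its measured height rose about 1.2 mm, where 225° should give about 1.25 mm. The knob angle itself can't be read, so this is inferred from the gripper's turn, the resistance and the rise. The rise is close to the camera's accuracy.
- **Other tools:** the drift measured in its original place. I compared no before and after positions for the steel block or the chisel, but the arm never went near them.
- **Robot:** the gripper is clear of everything.

**One disagreement:** the pin's position measured by camera at the end is about 5 mm off where I released it. I put this down to the camera seeing only one side of the grip, because the height matches a seated pin.

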